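# Pack the next circuit board in the drawer over a separator

### The job

Pull the drawer right out to its stop and lay the brown separator sheet flat and square on the circuit board that is in it, edges lined up. Then set the other circuit board of the same kind, the one lying on the bench, flat and square on the separator, lined up with the board below, and push the drawer fully shut with the stack still in order. Set things down gently rather than dropping them, and leave everything else on the bench where it is.

Things in the scene. Friction and masses are not known exactly. Their poses are not given: they have to be found in the camera images.
- drawer (a joint): opening of the drawer in m: 0 fully shut, 0.165 at its stop. The drawer slides towards the unit's front (-x of unit), 1.5 N friction plus light damping (4 N per m/s), and stays where it is left
- unit: grey steel bench-top drawer unit fixed to the bench, 250 deep (x) x 204 wide (y) x 110 high, with one drawer in its front, which faces its own -x (towards the robot). Origin: centre of its underside. The shut drawer's 12 thick front panel ends flush with its front, 125 from the origin. The opening behind the panel is from 8 to 102 above the bench
- drawer_handle (a point): middle of the drawer's handle: a steel bar 11 thick, 110 long along the unit's y, 45 in front of the drawer's panel and 72 above the bench; it moves with the drawer. Its two 8 thick stays to the panel are 47 to either side of the middle. The panel reaches 100 above the bench, the unit's top 110
- drawer_floor (a point): point on the drawer's inner floor, 16 above the bench, in the middle of its width and 92.5 behind the outer face of its front panel; moves with the drawer. The floor measures 205 (x) x 176 (y), its side walls are 4 thick and rise 30 above the floor
- lower_board: the board already in the drawer, lying on its floor, long side across the drawer, out of sight until it is opened: teal circuit board 60 (its x) x 130 (its y) x 4 thick, about 160 g. In its middle a block-like finned heat sink 40 (x) x 50 (y), from 4 to 26 above the underside; four posts near the corners also reach 26; other components are lower. Origin: centre of underside
- separator: stiff brown board sheet 64 (its x) x 140 (its y) x 5 thick, 45 g, lying flat and overhanging on its rest. Origin: centre of its underside
- rest: black plastic block fixed to the bench, 34 (x) x 110 (y) x 25 high, that carries the separator, so the sheet's long edges are free by about 15 on both sides, 25 above the bench. Origin: centre of its underside
- next_board: the board to pack, lying on the bench: teal circuit board 60 (its x) x 130 (its y) x 4 thick, about 160 g. In its middle a block-like finned heat sink 40 (x) x 50 (y), from 4 to 26 above the underside; four posts near the corners also reach 26; other components are lower. Origin: centre of underside
- reel: bystander, loose: solder reel, black flanges, standing on one flange, 68 diameter, 44 high. Origin: centre of its underside
- strip_board: bystander, loose: long narrow circuit board, 36 x 180, 15 high, a row of small blocks on it and no heat sink: not the one to pack. Origin: centre of its underside
- carton: bystander, loose: closed brown carton, 90 x 130 x 70 high. Origin: centre of its underside
- flux_bottle: bystander, loose: white bottle, 52 diameter, 120 high. Origin: centre of its underside
- bin: bystander, loose: open blue plastic bin, 120 x 160 x 70 high, empty. Origin: centre of its underside
- tape: bystander, loose: roll of yellow tape lying flat, 80 diameter, 24 high. Origin: centre of its underside
Mind the look-alikes: they are no part of the job. Of the things like the separator, leave any that is orange or turquoise; of the rest the larger one is meant.

How it is judged (in metres and radians):
On the way, in this order (a step that is already met when the one before it is completed fails the run):
1. the drawer is pulled out to its stop (value of joint drawer above 0.157 m), for 0.2 s.
2. the separator lies flat and square on the lower board, let go (x of separator in the frame of lower_board between -0.01 and 0.01 m and y of separator in the frame of lower_board between -0.012 and 0.012 m and z of separator in the frame of lower_board between 0.022 and 0.03 m and angle between the x axis of separator and the x axis of lower_board, either way round below 0.17 rad and angle between separator's own z axis and vertical below 0.06 rad and contact force between separator and the fingers below 0.1 N and linear speed of separator below 0.03 m/s), for 0.2 s.
3. the next board lies flat and square on the separator, let go (x of separator in the frame of lower_board between -0.01 and 0.01 m and y of separator in the frame of lower_board between -0.012 and 0.012 m and z of separator in the frame of lower_board between 0.022 and 0.03 m and angle between the x axis of each of separator, next_board and the x axis of lower_board, either way round below 0.17 rad and angle between each of separator, next_board's own z axis and vertical below 0.06 rad and x of next_board in the frame of lower_board between -0.01 and 0.01 m and y of next_board in the frame of lower_board between -0.012 and 0.012 m and z of next_board in the frame of lower_board between 0.027 and 0.035 m and contact force between next_board and the fingers below 0.1 N and linear speed of next_board below 0.03 m/s), for 0.2 s.
At the end, for the whole second after the job is handed in: Drawer shut within 6 mm; lower board flat on its floor, separator on it, next board on the separator: both within 10 mm across (x) and 12 mm along (y) of the lower board's middle and 0.17 rad of its direction (either way round), level within 0.06 rad, at rest and let go (all of step 3 and value of joint drawer below 0.006 m and contact force between separator and the fingers below 0.1 N and linear speed of separator below 0.03 m/s and z of lower_board in the frame of drawer_floor below 0.004 m and angle between lower_board's own z axis and vertical below 0.06 rad); the robot touches nothing.
It fails at once if the separator is dropped onto the stack (let go more than about 10 mm above it) (horizontal distance between separator and lower_board below 0.06 m and z of separator in the frame of lower_board above 0.027 m and contact force between separator and the fingers below 0.1 N and linear speed of separator above 0.45 m/s).
It fails at once if the next board is dropped onto the stack (let go more than about 10 mm above it) (horizontal distance between next_board and lower_board below 0.06 m and z of next_board in the frame of lower_board above 0.032 m and contact force between next_board and the fingers below 0.1 N and linear speed of next_board above 0.45 m/s).
It fails at once if a bystander is moved by more than 30 mm (distance of any of reel, strip_board, carton, flux_bottle, bin, tape from where it was at the start of the episode above 0.03 m).
It also fails if it takes over 67 s, if anything falls off the work surface, if the arm or the gripper's body presses on something with over 40 N, if the wrist force passes 120 N, or if a joint passes its speed limit or range.

### The arm

A 6-joint arm with a two-finger parallel gripper is mounted at the origin on the work surface. World frame = base frame: x ahead of the robot, y to its left, z up, the work surface at z = 0. Lengths are in mm, angles in rad, forces in N, time in s.
With the tool pointing down it reaches from about 350 to 975 mm from the base axis. Payload 7.1 kg.
Tool frame: the origin (TCP) lies at the very end of the fingers, on their centre line; the grasp point (between the pads) lies 19 mm behind it; z points along the fingers, y is the direction in which the jaws open and shut (so a half turn about z gives the same grasp; the last joint's range is limited). The gripper opens to 88 mm and grips with 3 to 60 N. Pads are 20 mm wide; open, the fingers measure 115 mm over their backs; the gripper's body (75 mm by 178 mm) begins 61 mm behind the grasp point.
Start: joints at [-1.217, 0.423, 1.63, -0, 1.089, -0.019], TCP at [227.657, -582.046, 222.675] pointing down, gripper open.
Joint ranges: [-3, 3], [-0.9, 2.11], [0.09, 2.58], [-1.31, 4.45], [0.11, 2.69], [-2.54, 2.54]. Speed limits (rad/s): [2.39, 2.39, 3.01, 3.14, 3.14, 3.14].

### API

Orientations are given as a rotation vector (axis times angle).
In Python, from workcell import * gives the robot as it stands.
- The arm moves only by the tool play_rows, never from a script. Its argument "plan" is text: rows parted by semicolons, each of 7 numbers parted by spaces: the finger opening in cm, from 0 to 8.78, then the shift along the tool's x, y, z in cm, then the turn, a rotation vector about the tool's x, y, z in degrees. A call has 1 to 20 rows; each row shifts and turns the commanded pose from where the row before left it, along the tool's axes as they then stand; what a row does not reach is not made up. A row lasts 1/8 s, in which the tool goes at most 62.5 mm and 10.7 degrees, less where a joint would pass 70% of its speed; a pose out of reach is approached as far as the arm can. A call is refused whole if a number of a shift passes 6.25 or a number of a turn 10.7, either way. A call with a gripper value outside its range is refused whole. The fingers move at their own pace and stop on an object; the grip force is fixed at half the most. Time passes only in rows, so rows that do not move let the fingers close. It gives the time, the measured TCP pose, the force and the opening at its end, in the units of the state.
- get_obs(): the state, without advancing time (a new reading comes with each control period).
- get_image(name): name is "scene" or "top"; returns a dict with "pixels" (480x640x3 uint8, red, green, blue), "range_z" (480x640 float32, mm along the optical axis (not along the pixel's ray), 0 where there is no reading), "fx", "fy", "cx", "cy" (pixels), "distortion" ([k1, k2, p1, p2, k3] as OpenCV has them; the pictures are not rectified), "eye" and "attitude" of the camera in the world. Camera axes: x right, y down, z forward; pixel columns grow to the right and rows downward; lengths in mm; the calibration is good to about 2 mm. A picture is of the moment at which its call begins.
- close_job(): hands the job in, once; it reports no verdict.
The state is a dict: "t": time; "qpos": joint angles; "qvel": joint speeds; "joint_torque": joint torques, N m; "ee_pos": TCP position; "orientation": TCP orientation; "ft_force": force on the tool from outside, world axes, zero at the start; "moment": the same for the moment, N m; "width": finger opening in mm.
Only numpy, scipy, OpenCV 4.12 (cv2) and the standard library are available. Lean on these libraries where they do the work, as an engineer would, in place of code of your own. Each camera call takes 0.05 s, during which the arm holds its last target. There are 200 camera calls.

## Working session

There is one attempt and no reset: what is moved stays moved. The work goes in short steps, Python scripts to look and compute and a tool call to move; the robot and the scene stay as the last step left them, time stands still between calls to the robot, and variables do not carry over. Pictures are saved under pics/ and viewed, about 8 in all and at most 12, crops included, and the job is handed in when it is done.

Besides the shell and the picture viewer there is one more tool, called after "Emit:" by a JSON object that holds its "method" and its "body", one argument or row to a line. play_rows: Moves the arm, as the interface text tells. Its arguments: {"type":"object","properties":{"plan":{"type":"string"}},"required":["plan"]}

```bash
ls; mkdir -p pics; cat > h.py <<'E'
from workcell import *
import numpy as np, cv2
from scipy.spatial.transform import Rotation as R
def cloud(im):
    h,w=im["range_z"].shape
    u,v=np.meshgrid(np.arange(w),np.arange(h))
    K=np.array([[im["fx"],0,im["cx"]],[0,im["fy"],im["cy"]],[0,0,1]])
    p=cv2.undistortPoints(np.stack([u,v],-1).reshape(-1,1,2).astype(np.float64),K,np.array(im["distortion"],float)).reshape(h,w,2)
    z=im["range_z"]
    P=np.dstack([p[...,0]*z,p[...,1]*z,z])
    a=np.array(im["attitude"],float)
    M=a if a.shape==(3,3) else R.from_rotvec(a).as_matrix()
    return P@M.T+np.array(im["eye"]), z>0
E
python3 - <<'E'
from h import *
for n in("scene","top"):
    im=get_image(n); cv2.imwrite(f"pics/{n}0.png",im["pixels"][...,::-1])
    print(n,im["eye"],im["attitude"],im["fx"],im["distortion"])
    P,m=cloud(im); np.savez(f"{n}0.npz",P=P,m=m,px=im["pixels"])
    print(np.percentile(P[m],[1,50,99],axis=0))
print(get_obs())
E
```

```text
pics
scene [1512.62214888  262.32296995 1213.14024692] [-1.55941867 -2.05181189  0.77167416] 513.9576631276958 [0.04101038 0.         0.         0.         0.        ]
[[-2031.81062017 -2116.53578288  -761.70441262]
 [  425.63459338    -5.66267257    -5.18406326]
 [ 1101.27360824  1276.39459551   529.74795787]]
top [ 368.25762626   10.39817371 1512.13785571] [-2.13764802  2.19057138 -0.12007186] 479.14529706719253 [-0.02906809  0.          0.          0.          0.        ]
[[-3.37145711e+02 -1.45321884e+03 -7.60735391e+02]
 [ 5.39260911e+02 -8.63980939e-01 -1.49190282e-01]
 [ 1.70514410e+03  1.42668126e+03  8.81138002e+02]]
{'t': 0.1, 'qpos': array([-1.21701258e+00,  4.23758759e-01,  1.63055769e+00, -7.96411202e-07,
        1.08862763e+00, -1.89696321e-02]), 'qvel': array([-0.00014833, -0.00097137, -0.00065886, -0.00172304,  0.00026324,
       -0.0004242 ]), 'joint_torque': array([ 3.41605064e-04, -5.45613527e+01, -2.74324983e+01,  6.45590597e-02,
        1.88242370e-02, -2.17465521e-05]), 'ee_pos': array([ 227.48798753, -581.61272058,  222.00493467]), 'orientation': array([-3.08587734e+00, -5.81889391e-01,  3.54658057e-04]), 'ft_force': array([0.1937047 , 0.64620181, 0.0855745 ]), 'moment': array([ 0.02008873,  0.00304753, -0.0248431 ]), 'width': 87.72215953409253}
```

View pics/top0.png

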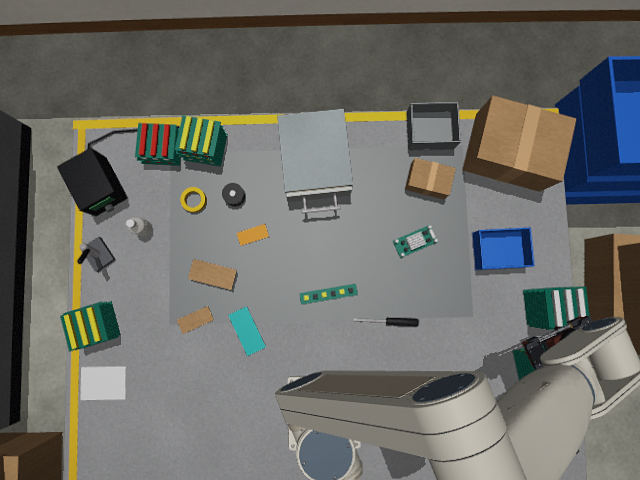

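View pics/scene0.png

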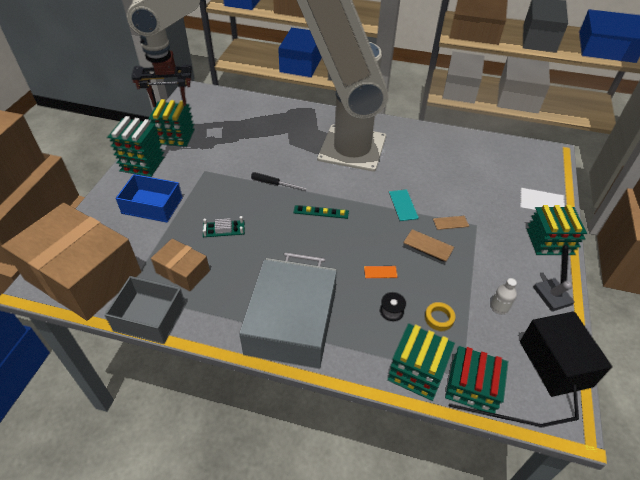

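The top view shows four flat sheets: brown large (213,275), brown small (195,320), orange (253,234) and turquoise (247,331). I choose the large brown one. The board with the heat sink at (415,241) is the next board, and the strip at (329,294) is the look-alike. The unit's handle is at (321,212). I'll measure these and check them in one crop.

```bash
cat >> h.py <<'E'
def rect(pts):
    (c,s,a)=cv2.minAreaRect(pts.astype(np.float32)); 
    if s[0]>s[1]: s=s[::-1]; a+=90   # a: direction of short side
    a=(a+90)%180-90
    return np.round(c,1),np.round(s,1),round(a,2)
def box(P,m,x0,x1,y0,y1,z0,z1):
    return m&(P[...,0]>x0)&(P[...,0]<x1)&(P[...,1]>y0)&(P[...,1]<y1)&(P[...,2]>z0)&(P[...,2]<z1)
E
python3 - <<'E'
from h import *
for n in("top","scene"):
    d=np.load(n+"0.npz");P,m=d["P"],d["m"]
    if n=="top":
        for u,v in((213,275),(195,320),(415,241),(315,150),(321,212)): print((u,v),P[v,u].round(1))
        ctr={"sep":P[275,213],"small":P[320,195],"nb":P[241,415],"unit":P[150,315],"handle":P[210,321]}
    for k,r,z0,z1 in(("sep",95,22,45),("small",60,3,45),("nb",85,1.5,45),("unit",175,103,120),("handle",80,55,90)):
        c=ctr[k]; M=box(P,m,c[0]-r,c[0]+r,c[1]-r,c[1]+r,z0,z1)
        if k=="handle": M&=P[...,0]<ctr["handle"][0]+15
        print(n,k,M.sum(),rect(P[M][:,:2]),"medz",np.median(P[M][:,2]).round(1), "mean",P[M].mean(0).round(1))
im=np.load("top0.npz")["px"][...,::-1]
a=cv2.resize(im[195:345,160:310],(400,400),interpolation=cv2.INTER_CUBIC);b=cv2.resize(im[190:290,365:465],(400,400),interpolation=cv2.INTER_CUBIC)
cv2.imwrite("pics/crop1.png",np.hstack([a,b]))
E
```

```text
(213, 275) [423.3 329.7  34.1]
(195, 320) [286.  391.6   8.5]
(415, 241) [ 515.6 -302.3   10.7]
(315, 150) [788.7   6.1 108.3]
(321, 212) [ 6.17e+02 -8.50e+00  6.00e-01]
top sep 938 (array([425.8, 334.1]), array([ 64.1, 141.4]), -15.78) medz 31.0 mean [425.8 333.6  31. ]
top small 725 (array([286.2, 391.7]), array([117.6, 119.6]), -0.97) medz 5.7 mean [286.1 391.6   6. ]
top nb 1680 (array([ 515.7, -302.4]), array([169.6, 169.9]), 89.9) medz 5.0 mean [ 516.  -301.3    7.1]
top unit 5267 (array([783.7,   7.5]), array([204.9, 255. ]), -85.43) medz 110.9 mean [786.5   7.7 110.9]
top handle 160 (array([613.7,  -6.1]), array([ 21.8, 118.9]), 0.08) medz 77.1 mean [612.8  -3.7  77. ]
scene sep 772 (array([429.5, 333. ]), array([ 72.6, 141.6]), -15.68) medz 29.5 mean [431.8 333.9  29.5]
scene small 270 (array([284.5, 392.6]), array([117.7, 118.5]), 1.25) medz 4.5 mean [289.4 391.7   4.9]
scene nb 1036 (array([ 515.5, -302.3]), array([169.5, 169.7]), 0.03) medz 5.0 mean [ 521.9 -300.5    9. ]
scene unit 6156 (array([788.9,   6. ]), array([204.5, 250.7]), -85.27) medz 110.1 mean [801.2   8.5 110.1]
scene handle 154 (array([619.3,  -7.3]), array([ 19.2, 117.3]), 4.83) medz 75.3 mean [617.4  -4.4  75.1]
```

View pics/crop1.png

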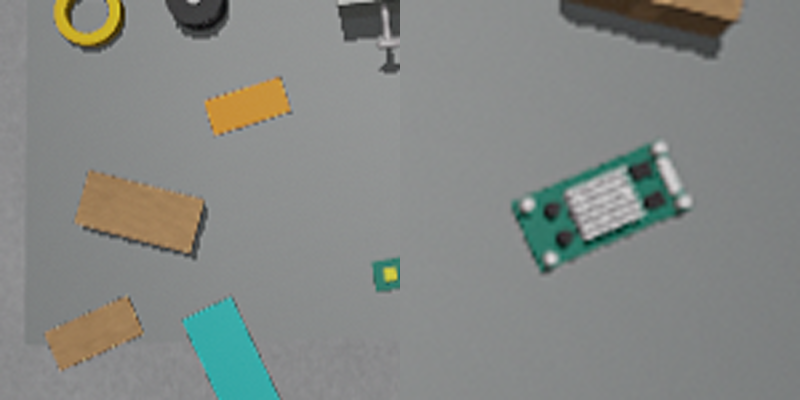

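The crop confirms the large brown sheet and the heat-sink board. The unit's yaw is about 4.65°, and the handle is at about (617,-7), which agrees between the cameras. I'll turn, then travel to above the handle.

Emit:
{"method": "play_rows", "body": {
  "plan": "4.4 0 0 0 0 0 -10.47;4.4 0 0 0 0 0 -10.47;4.4 0 0 0 0 0 -10.47;4.4 0 0 0 0 0 -10.47;4.4 0 0 0 0 0 -10.47;4.4 0 0 0 0 0 -10.47;4.4 0 0 0 0 0 -10.47;4.4 4.16 3.34 0.48 0 0 0;4.4 4.16 3.34 0.48 0 0 0;4.4 4.16 3.34 0.48 0 0 0;4.4 4.16 3.34 0.48 0 0 0;4.4 4.16 3.34 0.48 0 0 0;4.4 4.16 3.34 0.48 0 0 0;4.4 4.16 3.34 0.48 0 0 0;4.4 4.16 3.34 0.48 0 0 0;4.4 4.16 3.34 0.48 0 0 0;4.4 4.16 3.34 0.48 0 0 0;4.4 4.16 3.34 0.48 0 0 0;4.4 4.16 3.34 0.48 0 0 0;4.4 4.16 3.34 0.48 0 0 0"
}}

```text
t: 2.6
ee_pos: [617.2, -6.2, 159.8]
orientation: [-2.129, -2.31, 0.001]
ft_force: [1.2, -0.3, 1.1]
width: 43.8
```

```bash
cat >> h.py <<'E'
def to(x,y,z=None,yaw=None,o=None):
    "shift in tool axes (cm) to a world point, and turn about tool z (deg) to bring tool y to yaw; shift given after the turn"
    o=o or get_obs(); M=R.from_rotvec(o["orientation"]).as_matrix()
    cur=np.degrees(np.arctan2(M[1,1],M[0,1])); t=0
    if yaw is not None:
        t=(yaw-cur+90)%180-90
        M=R.from_euler("z",t,degrees=True).as_matrix()@M
    z=o["ee_pos"][2] if z is None else z
    s=M.T@(np.array([x,y,z])-o["ee_pos"])/10
    print("t",o["t"].__round__(2),"pos",o["ee_pos"].round(1),"yaw",cur.round(2),"tilt",np.degrees(np.arccos(-M[2,2])).round(2),"q",o["qpos"].round(2),"w",round(o["width"],1),"F",o["ft_force"].round(1))
    print("turn z",-round(t,2),"shift",s.round(3),"len",np.linalg.norm(s).round(2))
E
python3 - <<'E'
from h import *
to(616.9,-7,53,4.65)
im=get_image("top");P,m=cloud(im);px=im["pixels"];
# next board by colour: teal/green saturation
hsv=cv2.cvtColor(px,cv2.COLOR_RGB2HSV)
for n in("top","scene"):
    d=np.load(n+"0.npz");P,m=d["P"],d["m"];hsv=cv2.cvtColor(d["px"],cv2.COLOR_RGB2HSV)
    M=box(P,m,430,600,-390,-210,-10,40)&(hsv[...,0]>65)&(hsv[...,0]<95)&(hsv[...,1]>90)
    print(n,M.sum(),rect(P[M][:,:2]),np.median(P[M][:,2]))
    M=box(P,m,430,600,-390,-210,18,40); print("tall",M.sum(),rect(P[M][:,:2]))
    # separator top plane / edges
E
```

```text
t 2.6 pos [617.2  -6.2 159.8] yaw 4.66 tilt 0.03 q [-0.03  0.49  1.69 -0.    0.96 -0.11] w 43.8 F [ 1.2 -0.3  1.1]
turn z 0.01 shift [-0.077 -0.027 10.678] len 10.68
top 353 (array([ 515. , -298.3]), array([ 58.7, 121. ]), 21.62) 4.673547968922094
tall 140 (array([ 515.2, -303. ]), array([ 52.9, 124.7]), 21.59)
scene 259 (array([ 518.7, -303. ]), array([ 65.7, 130.4]), 20.04) 3.9813244130798466
tall 215 (array([ 520.2, -302.5]), array([ 58.2, 122. ]), 22.77)
```

Emit:
{"method": "play_rows", "body": {
  "plan": "4.4 -0.07 0 2.7 0 0 0;4.4 0 0 2.7 0 0 0;4.4 0 0 2.7 0 0 0;4.4 0 0 2.6 0 0 0;0.5 0 0 0 0 0 0;0.5 0 0 0 0 0 0;0.5 0 0 0 0 0 0;0.5 0 0 0 0 0 0;0.5 0 0 0 0 0 0"
}}

```text
t: 3.78
ee_pos: [615.5, -8.7, 54.2]
orientation: [-2.128, -2.309, 0.002]
ft_force: [-6.0, -1.6, 5.7]
width: 10.0
```

Emit:
{"method": "play_rows", "body": {
  "plan": "0.5 0 -0.4 0 0 0 0;0.5 0 -0.8 0 0 0 0;0.5 0 -1.2 0 0 0 0;0.5 0 -1.5 0 0 0 0;0.5 0 -1.5 0 0 0 0;0.5 0 -1.5 0 0 0 0;0.5 0 -1.5 0 0 0 0;0.5 0 -1.5 0 0 0 0;0.5 0 -1.5 0 0 0 0;0.5 0 -1.5 0 0 0 0;0.5 0 -1.2 0 0 0 0;0.5 0 -1 0 0 0 0;0.5 0 -0.7 0 0 0 0;0.5 0 -0.5 0 0 0 0;0.5 0 -0.2 0 0 0 0"
}}

```text
t: 5.65
ee_pos: [452.4, -22.1, 54.1]
orientation: [2.128, 2.308, 0.002]
ft_force: [1.4, -0.5, 7.8]
width: 10.2
```

```bash
python3 - <<'E'
from h import *
to(616.9,-7,53,4.65)
E
```

```text
t 5.65 pos [452.4 -22.1  54.1] yaw 4.65 tilt 0.12 q [-0.07  0.47  2.1  -0.    0.57 -0.16] w 10.2 F [ 1.4 -0.5  7.8]
turn z 0.0 shift [ 0.17 16.52  0.15] len 16.52
```

Emit:
{"method": "play_rows", "body": {
  "plan": "0.5 0 -0.25 0 0 0 0;0.5 0 -0.25 0 0 0 0;0.5 0 0 0 0 0 0;0.5 0 0 0 0 0 0"
}}

```text
t: 6.15
ee_pos: [451.1, -22.3, 54.2]
orientation: [2.125, 2.305, 0.009]
ft_force: [11.1, 3.0, -4.0]
width: 10.1
```

Emit:
{"method": "play_rows", "body": {
  "plan": "4.4 0 0.3 0 0 0 0;4.4 0 0 0 0 0 0;4.4 0 0 0 0 0 0;4.4 0 0 -3 0 0 0;4.4 0 0 -4 0 0 0;4.4 0 0 -4 0 0 0;8.7 0 0 0 0 0 10.2;8.7 0 0 0 0 0 10.2;8.7 4.8 -1.72 0 0 0 0;8.7 4.8 -1.72 0 0 0 0;8.7 4.8 -1.72 0 0 0 0;8.7 4.8 -1.72 0 0 0 0;8.7 4.8 -1.72 0 0 0 0;8.7 4.8 -1.72 0 0 0 0;8.7 4.8 -1.72 0 0 0 0"
}}

```text
t: 8.02
ee_pos: [424.6, 335.2, 163.0]
orientation: [2.505, 1.896, -0.002]
ft_force: [1.1, -0.0, 0.4]
width: 86.8
```

```bash
python3 - <<'E'
from h import *
to(427,333.8,19,-15.75)
for n in("top","scene"):
    im=get_image(n); P,m=cloud(im); px=im["pixels"]; np.savez(f"{n}1.npz",P=P,m=m,px=px)
    hsv=cv2.cvtColor(px,cv2.COLOR_RGB2HSV)
    u=np.array([np.cos(np.radians(4.65)),np.sin(np.radians(4.65))]);
    M=box(P,m,450,670,-130,110,15,60)&(hsv[...,0]>65)&(hsv[...,0]<95)&(hsv[...,1]>90)
    print(n,"board",M.sum(),rect(P[M][:,:2]),np.median(P[M][:,2]),P[M].min(0).round(),P[M].max(0).round())
    M=box(P,m,450,670,-130,110,36,46); L=(P[...,:2]-[786.3,6.8])@u; W=(P[...,:2]-[786.3,6.8])@[-u[1],u[0]]
    M&=(L>-260)&(L<-135)&(abs(W)<72); print("tall",M.sum(),rect(P[M][:,:2]))
    Mu=box(P,m,630,960,-150,150,104,116); print("unit",rect(P[Mu][:,:2]))
    Mp=box(P,m,450,560,-150,120,93,104); print("panel",rect(P[Mp][:,:2]),P[Mp].mean(0).round(1))
    if n=="top": c=px[175:275,260:400]
    else: c=px[220:360,220:360]
    cv2.imwrite(f"pics/{n}1.png",cv2.resize(c,(400*c.shape[1]//c.shape[0],400) if n=="top" else (240,240),interpolation=cv2.INTER_CUBIC)[...,::-1])
E
```

```text
t 8.03 pos [424.6 335.2 163. ] yaw -15.74 tilt 0.06 q [ 0.65  0.38  1.86 -0.    0.9   0.92] w 86.8 F [ 1.1 -0.   0.4]
turn z 0.01 shift [-0.06   0.278 14.4  ] len 14.4
top board 329 (array([585. ,  -8.6]), array([ 57.6, 126.7]), 1.73) 21.443239258443782 [554. -71.  15.] [614.  55.  38.]
tall 132 (array([583.5, -10.2]), array([ 54.2, 121.5]), 1.56)
unit (array([789.3,   7.7]), array([204.3, 240.4]), -85.2)
panel (array([500.5, -16.1]), array([ 12.5, 197.3]), 4.83) [500.3 -15.2  99.7]
scene board 165 (array([583. ,  -5.1]), array([ 49.6, 119.2]), 2.43) 20.66929838055762 [556. -64.  15.] [609.  55.  36.]
tall 212 (array([588.7, -10.7]), array([ 58.3, 122.5]), 0.97)
unit (array([792.7,   6.4]), array([204.2, 242.7]), -85.23)
panel (array([504.6, -17.1]), array([ 20.5, 199.1]), 4.07) [505.7 -17.   98.2]
```

View pics/top1.png

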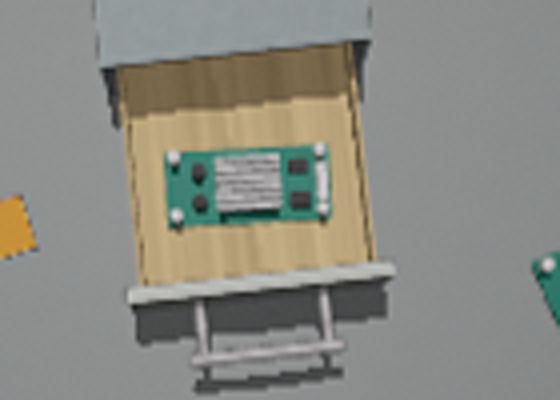

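The drawer is open. The lower board is at about (584.5,-10.3) with yaw about 1.6°; in the crop its middle is at (248,187). The separator is confirmed at (426,334), yaw -15.75°, so I'll descend and grip it near the fingertips to keep the body clear of the unit's top.

Emit:
{"method": "play_rows", "body": {
  "plan": "8.7 -0.08 0.17 3.5 0 0 0;8.7 0 0 3.5 0 0 0;8.7 0 0 3 0 0 0;8.7 0 0 2.5 0 0 0;8.7 0 0 1.5 0 0 0;8.7 0 0 0.5 0 0 0;8.7 0 0 0 0 0 0;6 0 0 0 0 0 0;6 0 0 0 0 0 0;6 0 0 0 0 0 0;6 0 0 0 0 0 0;6 0 0 0 0 0 0"
}}

```text
t: 9.62
ee_pos: [427.2, 333.0, 18.8]
orientation: [2.505, 1.896, 0.001]
ft_force: [-1.1, 0.2, 5.5]
width: 63.7
```

Emit:
{"method": "play_rows", "body": {
  "plan": "6 0 0 -0.5 0 0 0;6 0 0 -1.5 0 0 0;6 0 0 -3 0 0 0;6 0 0 -4 0 0 0;6 0 0 -4 0 0 0;6 0 0 -2 0 0 0;6 0 0 0 0 0 0"
}}

```text
t: 10.5
ee_pos: [427.8, 333.4, 170.6]
orientation: [2.505, 1.896, 0.007]
ft_force: [-0.3, 0.2, -0.7]
width: 63.7
```

```bash
python3 - <<'E'
from h import *
to(584.5,-10.3,None,1.6)
for n in("top","scene"):
    im=get_image(n); P,m=cloud(im); px=im["pixels"]; np.savez(f"{n}2.npz",P=P,m=m,px=px)
    hsv=cv2.cvtColor(px,cv2.COLOR_RGB2HSV)
    M=box(P,m,330,520,230,440,130,200)&(hsv[...,0]>5)&(hsv[...,0]<25)&(hsv[...,1]>70)
    print(n,M.sum(),rect(P[M][:,:2]),np.median(P[M][:,2]))
    A=np.c_[P[M],np.ones(M.sum())]; c=np.linalg.lstsq(A[:,[0,1,3]],A[:,2],rcond=None)[0]; print("slope",c[:2].round(3))
c=px[190:310,360:520]
cv2.imwrite("pics/scene2.png",cv2.resize(c,(640,480),interpolation=cv2.INTER_CUBIC)[...,::-1])
E
```

```text
t 10.5 pos [427.8 333.4 170.6] yaw -15.75 tilt 0.25 q [0.64 0.37 1.86 0.   0.91 0.91] w 63.7 F [-0.3  0.2 -0.7]
turn z -17.35 shift [-34.799  14.699  -0.08 ] len 37.78
top 373 (array([417.7, 301. ]), array([62.9, 71.5]), -15.98) 182.44505668195484
slope [ 0.001 -0.013]
scene 520 (array([434.9, 332.3]), array([ 75.1, 141.2]), -12.73) 179.68997637079337
slope [ 0.026 -0.008]
```

View pics/scene2.png

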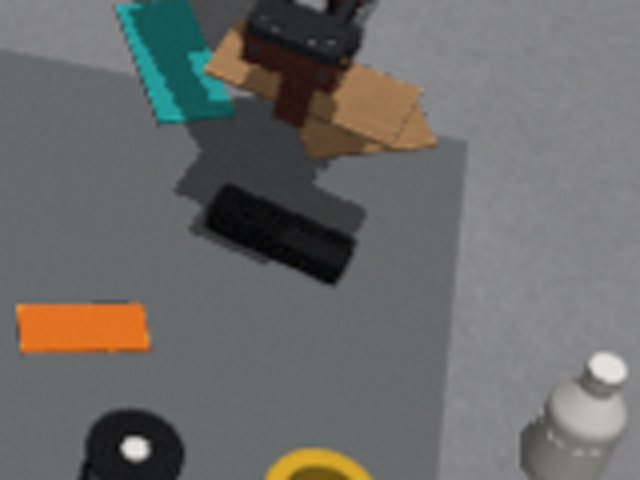

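The sheet is held level, its end at crop (435,140), and the rest at (280,230) is bare. Now I'll carry it over the drawer.

Emit:
{"method": "play_rows", "body": {
  "plan": "6 0 0 0 0 0 -8.7;6 0 0 0 0 0 -8.65;6 -1.42 0.6 0 0 0 0;6 -2.84 1.2 0 0 0 0;6 -4.26 1.8 0 0 0 0;6 -4.26 1.8 0 0 0 0;6 -4.26 1.8 0 0 0 0;6 -4.26 1.8 0 0 0 0;6 -4.26 1.8 0 0 0 0;6 -4.26 1.8 0 0 0 0;6 -3.2 1.35 0 0 0 0;6 -1.78 0.75 0 0 0 0;6 0 0 0 0 0 0;6 0 0 0 0 0 0"
}}

```text
t: 12.35
ee_pos: [582.8, -10.3, 167.9]
orientation: [-2.19, -2.251, 0.001]
ft_force: [-0.3, 0.4, -0.9]
width: 63.4
```

```bash
python3 - <<'E'
from h import *
to(584.5,-10.3,36,1.6)
for n in("top","scene"):
    im=get_image(n); P,m=cloud(im); px=im["pixels"]; np.savez(f"{n}3.npz",P=P,m=m,px=px)
    hsv=cv2.cvtColor(px,cv2.COLOR_RGB2HSV)
    M=box(P,m,500,680,-120,110,165,195)&(hsv[...,0]>5)&(hsv[...,0]<25)&(hsv[...,1]>70)
    print(n,M.sum(),rect(P[M][:,:2]),np.median(P[M][:,2]), "y range",P[M][:,1].min(),P[M][:,1].max())
E
```

```text
t 12.35 pos [582.8 -10.3 167.9] yaw 1.58 tilt 0.07 q [-0.04  0.43  1.76  0.    0.95 -0.07] w 63.4 F [-0.3  0.4 -0.9]
turn z -0.02 shift [-1.3000e-02  1.8100e-01  1.3191e+01] len 13.19
top 109 (array([577.5, -14.3]), array([ 28. , 107.2]), -2.45) 180.12831252525143 y range -67.31705704543802 39.26180930070448
scene 512 (array([589.7,  -9.6]), array([ 73.7, 142.6]), 5.58) 178.5400284994655 y range -80.69203770750829 60.15693541613149
```

Emit:
{"method": "play_rows", "body": {
  "plan": "6 0 0.17 1.5 0 0 0;6 0 0 2.5 0 0 0;6 0 0 2.5 0 0 0;6 0 0 2.5 0 0 0;6 0 0 2 0 0 0;6 0 0 1 0 0 0;6 0 0 0.6 0 0 0;6 0 0 0.3 0 0 0;6 0 0 0 0 0 0;6 0 0 0 0 0 0"
}}

```text
t: 13.7
ee_pos: [585.7, -11.0, 39.8]
orientation: [2.19, 2.252, 0.001]
ft_force: [-1.2, -1.1, -1.4]
width: 63.8
```

Emit:
{"method": "play_rows", "body": {
  "plan": "6 0 0 0.1 0 0 0;6 0 0 0.1 0 0 0;6 0 0 0 0 0 0"
}}

```text
t: 14.08
ee_pos: [585.3, -11.0, 37.2]
orientation: [-2.19, -2.252, 0.0]
ft_force: [-0.8, 0.0, -0.3]
width: 63.2
```

Emit:
{"method": "play_rows", "body": {
  "plan": "6 0 0 0.1 0 0 0;6 0 0 0.05 0 0 0;6 0 0 0 0 0 0"
}}

```text
t: 14.45
ee_pos: [585.3, -11.0, 35.8]
orientation: [-2.19, -2.252, 0.0]
ft_force: [-0.5, -0.1, 1.1]
width: 63.7
```

```bash
python3 - <<'E'
from h import *
to(584.5,-10.3,36,1.6)
im=get_image("scene"); P,m=cloud(im); px=im["pixels"]
hsv=cv2.cvtColor(px,cv2.COLOR_RGB2HSV)
M=box(P,m,500,680,-95,70,42,60)&(hsv[...,0]>5)&(hsv[...,0]<25)&(hsv[...,1]>70)
print(M.sum(),rect(P[M][:,:2]),np.median(P[M][:,2]))
c=px[220:340,220:380]
cv2.imwrite("pics/scene4.png",cv2.resize(c,(640,480),interpolation=cv2.INTER_CUBIC)[...,::-1])
E
```

```text
t 14.45 pos [585.3 -11.   35.8] yaw 1.6 tilt 0.0 q [-0.04  0.63  1.81  0.    0.7  -0.07] w 63.7 F [-0.5 -0.1  1.1]
turn z -0.0 shift [ 0.068 -0.076 -0.017] len 0.1
471 (array([565.9, -12.2]), array([130.1, 164.8]), 0.27) 46.52088485760237
```

View pics/scene4.png

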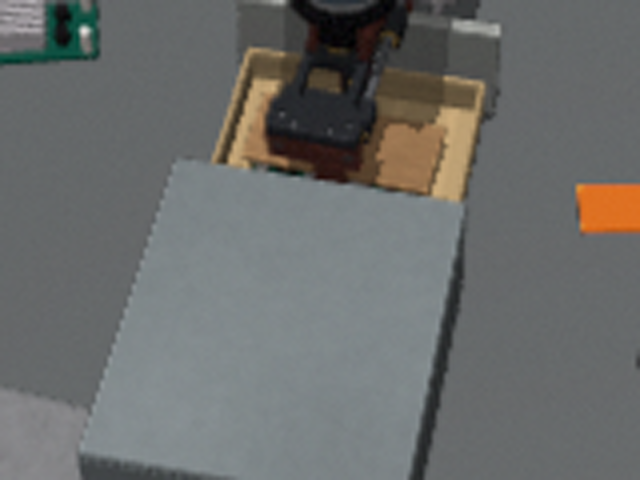

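Emit:
{"method": "play_rows", "body": {
  "plan": "6 0 0 0.05 0 0 0;6 0 0 0 0 0 0;6.8 0 0 0 0 0 0;7.6 0 0 0 0 0 0;7.6 0 0 0 0 0 0;7.6 0 0 -0.5 0 0 0;7.6 0 0 -1.5 0 0 0;7.6 0 0 -3 0 0 0;7.6 0 0 -4 0 0 0;7.6 0 0 -4 0 0 0;6 0 0 0 0 0 10;6 0 0 0 0 0 10"
}}

```text
t: 16.0
ee_pos: [585.8, -11.0, 167.4]
orientation: [2.552, 1.829, 0.003]
ft_force: [-0.8, -0.6, -0.5]
width: 61.2
```

```bash
python3 - <<'E'
from h import *
to(516.5,-302.8,None,21.5)
E
```

```text
t 16.0 pos [585.8 -11.  167.4] yaw -18.73 tilt 0.16 q [-0.04  0.43  1.76  0.    0.94  0.29] w 61.2 F [-0.8 -0.6 -0.5]
turn z -40.23 shift [-24.612 -17.147  -0.064] len 30.0
```

Emit:
{"method": "play_rows", "body": {
  "plan": "6 0 0 0 0 0 -10.05;6 0 0 0 0 0 -10.05;6 0 0 0 0 0 -10.05;6 0 0 0 0 0 -10.05;6 -4.1 -2.86 0 0 0 0;6 -4.1 -2.86 0 0 0 0;6 -4.1 -2.86 0 0 0 0;6 -4.1 -2.86 0 0 0 0;6 -4.1 -2.86 0 0 0 0;6 -4.1 -2.86 0 0 0 0;6 0 0 0 0 0 0"
}}

```text
t: 17.38
ee_pos: [516.8, -306.1, 166.5]
orientation: [1.766, 2.596, -0.0]
ft_force: [-0.3, 0.7, 0.4]
width: 60.2
```

```bash
python3 - <<'E'
from h import *
to(516.5,-302.8,10,21.5)
for n in("top","scene"):
    im=get_image(n); P,m=cloud(im); px=im["pixels"]; np.savez(f"{n}5.npz",P=P,m=m,px=px)
    hsv=cv2.cvtColor(px,cv2.COLOR_RGB2HSV)
    M=box(P,m,520,650,-95,75,42,55)&(hsv[...,0]>5)&(hsv[...,0]<25)&(hsv[...,1]>70)
    M=cv2.morphologyEx(M.astype(np.uint8),cv2.MORPH_OPEN,np.ones((5,5)))>0
    print(n,M.sum(),rect(P[M][:,:2]),np.median(P[M][:,2]))
    A=np.c_[P[M],np.ones(M.sum())]; c=np.linalg.lstsq(A[:,[0,1,3]],A[:,2],rcond=None)[0]; print("slope",c[:2].round(3))
    c=px[175:275,260:400] if n=="top" else px[220:360,220:360]
    cv2.imwrite(f"pics/{n}5.png",cv2.resize(c,(560,400),interpolation=cv2.INTER_CUBIC)[...,::-1])
E
```

```text
t 17.38 pos [ 516.8 -306.1  166.5] yaw 21.57 tilt 0.11 q [-0.55  0.46  1.73 -0.    0.96 -0.93] w 60.2 F [-0.3  0.7  0.4]
turn z 0.07 shift [ 0.348  0.083 15.648] len 15.65
top 540 (array([584.5,  -8.5]), array([ 63.6, 136.9]), 1.78) 47.870586516606295
slope [ 0.007 -0.001]
scene 663 (array([587. , -11.3]), array([ 69.3, 139.3]), 1.97) 46.83391078635009
slope [0.014 0.   ]
```

View pics/top5.png

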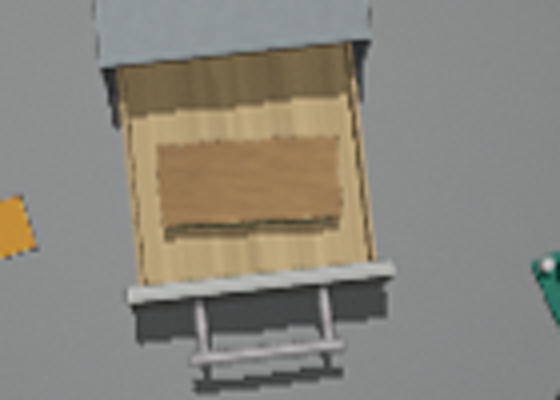

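The sheet lies square and level on the board, spanning crop (157..343, 137..230). Now I'll pick the next board by its heat sink.

Emit:
{"method": "play_rows", "body": {
  "plan": "6 0.33 0.08 3.5 0 0 0;6 0 0 3.5 0 0 0;6 0 0 3.5 0 0 0;6 0 0 2.5 0 0 0;6 0 0 1.5 0 0 0;6 0 0 0.7 0 0 0;6 0 0 0.3 0 0 0;6 0 0 0 0 0 0;3.5 0 0 0 0 0 0;3.5 0 0 0 0 0 0;3.5 0 0 0 0 0 0;3.5 0 0 0 0 0 0;3.5 0 0 0 0 0 0"
}}

```text
t: 19.1
ee_pos: [516.9, -299.9, 10.7]
orientation: [1.761, 2.601, -0.0]
ft_force: [-1.7, -0.2, 6.0]
width: 39.3
```

Emit:
{"method": "play_rows", "body": {
  "plan": "3.5 0 0 -0.4 0 0 0;3.5 0 0 -1.2 0 0 0;3.5 0 0 -2.5 0 0 0;3.5 0 0 -4 0 0 0;3.5 0 0 -4 0 0 0;3.5 0 0 -3 0 0 0;3.5 0 0 -1 0 0 0;3.5 0 0 0 0 0 0"
}}

```text
t: 20.1
ee_pos: [516.9, -299.7, 171.6]
orientation: [1.761, 2.601, 0.0]
ft_force: [0.3, -0.4, -2.3]
width: 39.5
```

```bash
python3 - <<'E'
from h import *
to(585,-10,None,1.7)
o=get_obs();t=o["ee_pos"]
for n in("top","scene"):
    im=get_image(n); P,m=cloud(im); px=im["pixels"]; np.savez(f"{n}6.npz",P=P,m=m,px=px)
    hsv=cv2.cvtColor(px,cv2.COLOR_RGB2HSV)
    M=box(P,m,t[0]-90,t[0]+90,t[1]-90,t[1]+90,t[2]-15,t[2]+10)&(hsv[...,0]>65)&(hsv[...,0]<95)&(hsv[...,1]>90)
    print(n,M.sum(),rect(P[M][:,:2]),np.median(P[M][:,2]))
    A=np.c_[P[M],np.ones(M.sum())]; c=np.linalg.lstsq(A[:,[0,1,3]],A[:,2],rcond=None)[0]; print("slope",c[:2].round(3))
c=px[150:270,130:290]
cv2.imwrite("pics/scene6.png",cv2.resize(c,(640,480),interpolation=cv2.INTER_CUBIC)[...,::-1])
E
```

```text
t 20.1 pos [ 516.9 -299.7  171.6] yaw 21.8 tilt 0.05 q [-0.55  0.44  1.73  0.    0.97 -0.93] w 39.5 F [ 0.3 -0.4 -2.3]
turn z 20.1 shift [ 2.8756e+01  7.6670e+00 -1.4000e-02] len 29.76
top 165 (array([ 510.5, -250.2]), array([37.9, 72.9]), 64.09) 165.87869241683643
slope [-0.017 -0.016]
scene 263 (array([ 521. , -299.9]), array([ 66.1, 126.4]), 20.34) 163.45785131366029
slope [ 0.006 -0.001]
```

View pics/scene6.png

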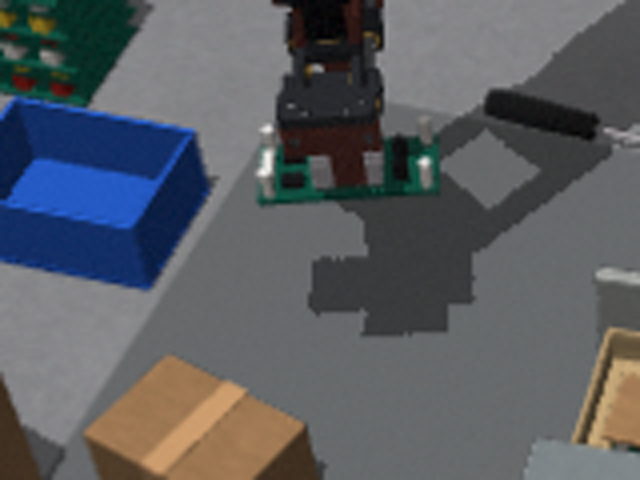

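The board is held level, with its ends at (258..440) and the fingers at about 348. Carrying it over.

Emit:
{"method": "play_rows", "body": {
  "plan": "3.5 0 0 0 0 0 10.05;3.5 0 0 0 0 0 10.05;3.5 1.34 0.36 0 0 0 0;3.5 2.67 0.71 0 0 0 0;3.5 4.01 1.07 0 0 0 0;3.5 4.01 1.07 0 0 0 0;3.5 4.01 1.07 0 0 0 0;3.5 4.01 1.07 0 0 0 0;3.5 4.01 1.07 0 0 0 0;3.5 3.01 0.8 0 0 0 0;3.5 1.67 0.44 0 0 0 0;3.5 0 0 0 0 0 0;3.5 0 0 0 0 0 0"
}}

```text
t: 21.82
ee_pos: [584.5, -10.8, 171.0]
orientation: [-2.187, -2.255, 0.001]
ft_force: [0.1, -0.5, -2.0]
width: 39.8
```

```bash
python3 - <<'E'
from h import *
to(584.8,-9.5,54,1.7)
o=get_obs();t=o["ee_pos"]
for n in("top","scene"):
    im=get_image(n); P,m=cloud(im); px=im["pixels"]
    hsv=cv2.cvtColor(px,cv2.COLOR_RGB2HSV)
    B=box(P,m,t[0]-60,t[0]+60,t[1]-90,t[1]+90,t[2]-15,t[2]+18)
    M=B&(hsv[...,0]>65)&(hsv[...,0]<95)&(hsv[...,1]>90)
    print(n,M.sum(),rect(P[M][:,:2]),np.median(P[M][:,2]),"yr",P[M][:,1].min(),P[M][:,1].max(),"all",P[B][:,1].min(),P[B][:,1].max(),rect(P[B][:,:2]))
E
```

```text
t 21.82 pos [584.5 -10.8 171. ] yaw 1.73 tilt 0.04 q [-0.04  0.43  1.76 -0.    0.95 -0.07] w 39.8 F [ 0.1 -0.5 -2. ]
turn z 0.03 shift [ 0.136  0.04  11.7  ] len 11.7
top 77 (array([584.1, -13.4]), array([ 29.1, 105.5]), -1.41) 165.4426061297704 yr -66.34959224636962 39.52169497015029 all -68.21530079023277 39.56699025281436 (array([579.7, -13.2]), array([ 43.1, 113.7]), -10.66)
scene 269 (array([588., -15.]), array([ 62.8, 129.5]), 1.86) 164.47030305171893 yr -79.23880286603537 50.02501189847848 all -80.16564288523341 50.02501189847848 (array([587.5, -15.4]), array([ 64.8, 130.7]), 2.41)
```

Against the scene camera the board sits about 4 mm toward -y of the grip centre, so I'll correct that during the descent.

Emit:
{"method": "play_rows", "body": {
  "plan": "3.5 0.2 0.03 1.2 0 0 0;3.5 0.18 0 2.3 0 0 0;3.5 0 0 2.5 0 0 0;3.5 0 0 2.5 0 0 0;3.5 0 0 1.5 0 0 0;3.5 0 0 0.7 0 0 0;3.5 0 0 0.3 0 0 0;3.5 0 0 0 0 0 0;3.5 0 0 0 0 0 0"
}}

```text
t: 23.05
ee_pos: [585.6, -6.4, 62.0]
orientation: [2.188, 2.254, 0.001]
ft_force: [0.9, 1.1, -0.9]
width: 39.8
```

Emit:
{"method": "play_rows", "body": {
  "plan": "3.5 0 0 0.1 0 0 0;3.5 0 0 0.1 0 0 0;3.5 0 0 0 0 0 0"
}}

```text
t: 23.42
ee_pos: [585.0, -6.4, 59.3]
orientation: [-2.188, -2.254, 0.0]
ft_force: [-0.1, -0.2, -1.5]
width: 39.8
```

Emit:
{"method": "play_rows", "body": {
  "plan": "3.5 0 0 0.1 0 0 0;3.5 0 0 0.03 0 0 0;3.5 0 0 0 0 0 0"
}}

```text
t: 23.8
ee_pos: [585.1, -6.4, 57.9]
orientation: [-2.188, -2.254, 0.0]
ft_force: [-0.8, -1.0, -1.9]
width: 39.8
```

```bash
python3 - <<'E'
from h import *
to(584.8,-7,54,1.7)
for n in("scene","top"):
    im=get_image(n); P,m=cloud(im); px=im["pixels"]
    hsv=cv2.cvtColor(px,cv2.COLOR_RGB2HSV)
    B=box(P,m,530,640,-95,80,42,78)
    M=B&(hsv[...,0]>65)&(hsv[...,0]<95)&(hsv[...,1]>90)
    S=B&(hsv[...,0]>5)&(hsv[...,0]<25)&(hsv[...,1]>70)&(P[...,2]<54); S=cv2.morphologyEx(S.astype(np.uint8),cv2.MORPH_OPEN,np.ones((3,3)))>0
    print(n,M.sum(),rect(P[M][:,:2]),np.median(P[M][:,2]),"yr",P[M][:,1].min(),P[M][:,1].max())
    print(S.sum(),"sheet yr",P[S][:,1].min() if S.any() else 0,P[S][:,1].max() if S.any() else 0)
c=px[190:250,280:370]
cv2.imwrite("pics/top7.png",cv2.resize(c,(720,480),interpolation=cv2.INTER_CUBIC)[...,::-1])
E
```

```text
t 23.8 pos [585.1  -6.4  57.9] yaw 1.7 tilt 0.0 q [-0.03  0.6   1.81 -0.    0.74 -0.06] w 39.8 F [-0.8 -1.  -1.9]
turn z -0.0 shift [-0.062 -0.028  0.394] len 0.4
scene 241 (array([591.5,  -8.4]), array([ 60.6, 130.6]), 6.85) 51.179612448742546 yr -71.13669081300242 55.0638152053065
0 sheet yr 0 0
  return _methods._mean(a, axis=axis, dtype=dtype,
  ret = ret.dtype.type(ret / rcount)
Traceback (most recent call last):
ValueError: zero-size array to reduction operation minimum which has no identity
```

Emit:
{"method": "play_rows", "body": {
  "plan": "3.5 0 0 0.05 0 0 0;3.5 0 0 0.03 0 0 0;3.5 0 0 0 0 0 0"
}}

```text
t: 24.28
ee_pos: [585.3, -6.4, 57.6]
orientation: [2.188, 2.254, 0.001]
ft_force: [-1.5, 0.3, 5.3]
width: 39.7
```

Emit:
{"method": "play_rows", "body": {
  "plan": "4.6 0 0 0 0 0 0;5.4 0 0 0 0 0 0;5.4 0 0 0 0 0 0;5.4 0 0 -0.5 0 0 0;5.4 0 0 -1.5 0 0 0;5.4 0 0 -3 0 0 0;5.4 0 0 -4 0 0 0;5.4 0 0 -3 0 0 0;4.4 -5 -3 0 0 0 0;4.4 -5 -3 0 0 0 0;4.4 -5 -3 0 0 0 0;4.4 -5 -3 0 0 0 0;4.4 0 0 0 0 0 0"
}}

```text
t: 25.9
ee_pos: [469.5, -212.7, 178.3]
orientation: [2.193, 2.248, 0.0]
ft_force: [0.4, -0.5, 0.4]
width: 44.1
```

```bash
python3 - <<'E'
from h import *
to(451.6,-21.5,None,4.65)
for n in("top","scene"):
    im=get_image(n); P,m=cloud(im); px=im["pixels"]; np.savez(f"{n}8.npz",P=P,m=m,px=px)
    hsv=cv2.cvtColor(px,cv2.COLOR_RGB2HSV)
    B=box(P,m,530,640,-95,80,42,82)
    M=B&(hsv[...,0]>65)&(hsv[...,0]<95)&(hsv[...,1]>90)
    T=B&(P[...,2]>66)
    print(n,M.sum(),rect(P[M][:,:2]),np.median(P[M][:,2]),"tall",rect(P[T][:,:2]))
    A=np.c_[P[M],np.ones(M.sum())]; c=np.linalg.lstsq(A[:,[0,1,3]],A[:,2],rcond=None)[0]; print("slope",c[:2].round(3))
    c=px[175:275,260:400] if n=="top" else px[215:315,230:370]
    cv2.imwrite(f"pics/{n}8.png",cv2.resize(c,(560,400),interpolation=cv2.INTER_CUBIC)[...,::-1])
    H=box(P,m,430,475,-90,50,60,90); print("handle",rect(P[H][:,:2]))
E
```

```text
t 25.9 pos [ 469.5 -212.7  178.3] yaw 1.42 tilt 0.07 q [-0.45  0.32  1.91 -0.    0.91 -0.47] w 44.1 F [ 0.4 -0.5  0.4]
turn z -3.23 shift [ 1.9202e+01 -2.3800e-01 -1.7000e-02] len 19.2
top 364 (array([584.2,  -7.7]), array([ 60.5, 125.9]), 1.71) 52.03542416367566 tall (array([583.5,  -9.1]), array([ 54.7, 121.3]), 1.11)
slope [-0.006  0.001]
handle (array([458.5, -20.1]), array([ 33.1, 117.6]), 0.41)
scene 299 (array([589. ,  -8.1]), array([ 64.7, 126.8]), 0.64) 50.77825231211568 tall (array([587.7,  -9.5]), array([ 57.6, 121.6]), 2.51)
slope [-0.006  0.   ]
handle (array([459.9, -20.9]), array([ 25.5, 116.7]), 3.08)
```

View pics/top8.png

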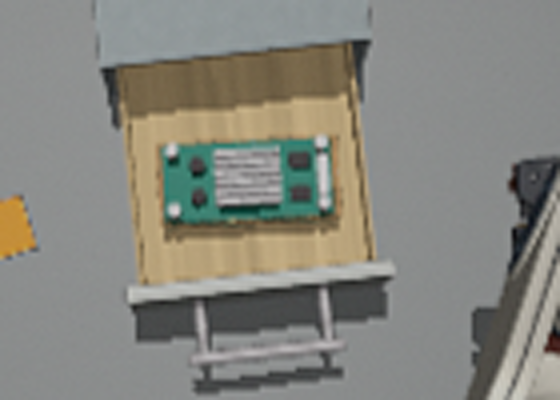

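The stack is square: against the lower board the next board differs by about 1 mm in both cameras. Now I'll grip the handle and close the drawer gently.

Emit:
{"method": "play_rows", "body": {
  "plan": "4.4 0 0 0 0 0 -3.2;4.4 4.8 -0.06 0 0 0 0;4.4 4.8 -0.06 0 0 0 0;4.4 4.8 -0.06 0 0 0 0;4.4 4.8 -0.06 0 0 0 0;4.4 0 0 0 0 0 0;4.4 0 0 0 0 0 0"
}}

```text
t: 26.88
ee_pos: [452.8, -17.9, 177.5]
orientation: [2.121, 2.317, 0.001]
ft_force: [0.4, -0.9, 0.8]
width: 43.9
```

```bash
python3 - <<'E'
from h import *
to(451.6,-21.5,54,4.65)
E
```

```text
t 26.88 pos [452.8 -17.9 177.5] yaw 5.05 tilt 0.05 q [-0.07  0.24  2.04 -0.    0.87 -0.15] w 43.9 F [ 0.4 -0.9  0.8]
turn z 0.4 shift [-0.346 -0.16  12.355] len 12.36
```

Emit:
{"method": "play_rows", "body": {
  "plan": "4.4 -0.35 -0.14 3 0 0 0.4;4.4 0 0 3 0 0 0;4.4 0 0 3 0 0 0;4.4 0 0 2.3 0 0 0;4.4 0 0 1 0 0 0;4.4 0 0 0 0 0 0;3 0 0 0 0 0 0;2.2 0 0 0 0 0 0;1.7 0 0 0 0 0 0;1.3 0 0 0 0 0 0;0.5 0 0 0 0 0 0;0.5 0 0 0 0 0 0;0.5 0 0 0 0 0 0"
}}

```text
t: 28.5
ee_pos: [451.4, -22.3, 54.3]
orientation: [2.132, 2.307, 0.0]
ft_force: [-0.9, 0.9, 4.6]
width: 10.1
```

```bash
python3 - <<'E'
from h import *
to(615.9,-8.2,54,4.65)
E
```

```text
t 28.5 pos [451.4 -22.3  54.3] yaw 4.5 tilt 0.02 q [-0.08  0.47  2.1   0.    0.57 -0.15] w 10.1 F [-0.9  0.9  4.6]
turn z -0.15 shift [ 0.074 16.513  0.041] len 16.51
```

Emit:
{"method": "play_rows", "body": {
  "plan": "0.5 0 0.2 0 0 0 0;0.5 0 0.4 0 0 0 0;0.5 0 0.6 0 0 0 0;0.5 0 0.8 0 0 0 0;0.5 0.01 1.1 0 0 0 0;0.5 0.01 1.1 0 0 0 0;0.5 0.01 1.1 0 0 0 0;0.5 0.01 1.1 0 0 0 0;0.5 0 1.1 0 0 0 0;0.5 0 1.1 0 0 0 0;0.5 0 1.1 0 0 0 0;0.5 0 1.1 0 0 0 0;0.5 0 1.1 0 0 0 0;0.5 0 1.1 0 0 0 0;0.5 0 0.9 0 0 0 0;0.5 0 0.8 0 0 0 0;0.5 0 0.6 0 0 0 0;0.5 0 0.4 0 0 0 0;0.5 0 0.3 0 0 0 0;0.5 0 0.2 0 0 0 0"
}}

```text
t: 31.0
ee_pos: [612.6, -9.1, 54.4]
orientation: [-2.132, -2.307, 0.0]
ft_force: [-1.4, 1.6, 5.9]
width: 10.1
```

Emit:
{"method": "play_rows", "body": {
  "plan": "0.5 0 0.1 0 0 0 0;0.5 0 0.1 0 0 0 0;0.5 0 0.1 0 0 0 0;0.5 0 0 0 0 0 0;0.5 0 0 0 0 0 0"
}}

```text
t: 31.62
ee_pos: [615.5, -8.9, 54.4]
orientation: [-2.132, -2.307, 0.0]
ft_force: [0.1, 1.2, 5.9]
width: 10.1
```

Emit:
{"method": "play_rows", "body": {
  "plan": "0.5 0 0.08 0 0 0 0;0.5 0 0.08 0 0 0 0;0.5 0 0 0 0 0 0;0.5 0 0 0 0 0 0"
}}

```text
t: 32.12
ee_pos: [615.5, -8.8, 54.4]
orientation: [-2.131, -2.305, 0.004]
ft_force: [-5.7, 0.8, 10.1]
width: 10.0
```

Stop felt: no further travel, and -5.7 N. Releasing and rising.

Emit:
{"method": "play_rows", "body": {
  "plan": "1.8 0 -0.1 0 0 0 0;3 0 0 0 0 0 0;4.2 0 0 0 0 0 0;4.2 0 0 0 0 0 0;4.2 0 0 -2 0 0 0;4.2 0 0 -4 0 0 0;4.2 0 0 -4 0 0 0;4.2 0 -5 0 0 0 0;4.2 -5 -5 0 0 0 0;4.2 -5 -3 0 0 0 0;4.2 -5 0 0 0 0 0;4.2 0 0 0 0 0 0;4.2 0 0 0 0 0 0"
}}

```text
t: 33.75
ee_pos: [503.8, -162.3, 154.9]
orientation: [2.133, 2.306, 0.001]
ft_force: [-0.1, -0.2, -0.6]
width: 41.9
```

```bash
python3 - <<'E'
from h import *
to(0,0)
for n in("top","scene"):
    im=get_image(n); P,m=cloud(im); px=im["pixels"]
    cv2.imwrite(f"pics/{n}9.png",px[...,::-1])
    d=np.load(n+"0.npz")
    # drawer panel top + handle now vs start
    for nm,Q,k in(("start",d["P"],d["m"]),("now",P,m)):
        p=box(Q,k,640,680,-110,110,93,103.5); h=box(Q,k,600,632,-80,60,60,90)
        print(n,nm,"panel",p.sum(),Q[p].mean(0).round(1),"handle",h.sum(),Q[h].mean(0).round(1))
E
```

```text
t 33.75 pos [ 503.8 -162.3  154.9] yaw 4.45 tilt 0.04 q [-0.33  0.38  1.89  0.    0.87 -0.41] w 41.9 F [-0.1 -0.2 -0.6]
turn z 0 shift [ 2.0094e+01 -4.8969e+01 -3.5000e-02] len 52.93
top start panel 244 [ 6.626e+02 -4.000e-01  9.920e+01] handle 168 [613.5  -3.7  77.1]
top now panel 241 [664.6  -4.5  99.4] handle 161 [614.9  -5.   77.3]
scene start panel 112 [663.6  -3.5  99.5] handle 168 [618.3  -6.4  75.1]
scene now panel 81 [664.5  -5.9  99.4] handle 163 [619.6  -5.9  75.2]
```

View pics/top9.png

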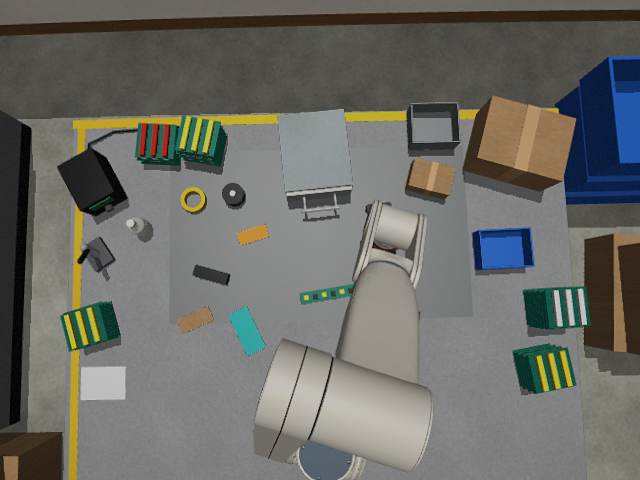

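The drawer is shut, with the handle back at (321,212) and within about 1 mm of its start position. The bystanders are all where they were, so I'll hand in.

```bash
python3 -c "
from workcell import *
print(close_job())"
```

```text
the job is handed in; nothing more can be done
None
```

I finished the job and handed it in at about 34 s of robot time. I pulled the drawer out to its stop, set the large brown separator on the lower board and the heat-sink board on top, and pushed the drawer shut.

- **Stack before closing:** Both cameras put the next board within about 1.5 mm of the lower board. Angles were within about 2° and it was level. The separator was level, and both cameras put it within about 2 mm of the lower board's estimated middle.
- **Drawer:** The handle was back within about 1.5 mm of its shut position, and I felt the stop when pushing. The gripper was clear.
- **Bystanders:** None had visibly moved in the last top view.
- **Disagreement:** The two cameras differed by 3–5 mm in absolute x, likely because they see different side faces of the parts. I placed the parts by their relative positions.
- **Not checked:** I could not see the stack once the drawer was shut. The hand-in reports no verdict.

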